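# Tilt the mosaic board to the index arm and hold it

## Robot

A 6-joint arm with a two-finger parallel gripper is mounted at the origin on the work surface. World frame = base frame: x ahead of the robot, y to its left, z up, the work surface at z = 0. Lengths are in m, angles in rad, forces in N, time in s.
With the tool pointing down it reaches from about 0.25 to 0.8 m from the base axis. Payload 8.5 kg.
Tool frame: the origin (TCP) lies midway between the tips of the shut fingers; the grasp point (between the pads) lies 19 mm behind it; z points along the fingers, y is the line along which they close (so a half turn about z gives the same grasp; the last joint's range is limited). The gripper opens to 85 mm and grips with 20 to 120 N. Pads are 22 mm wide; open, the fingers measure 114 mm over their backs; the gripper's body (76 mm by 85 mm) begins 54 mm behind the grasp point. The pads swing forward as they close: fully open they stand 13 mm farther back than shut.
Start: joints at [-1.321, 0.238, -0.013, 1.319, 0, 1.571], TCP at [0.13, -0.509, 0.231] pointing down, gripper open.
Joint ranges: [-2.66, 2.66], [-1.03, 1.9], [-1.14, 1.46], [-1.82, 2.27], [-1.45, 1.34], [-3.14, 3.14]. Speed limits (rad/s): [2.22, 2.22, 2.79, 3.14, 3.14, 3.14].

## Interface

Orientations are given as [roll, pitch, yaw] about the fixed x, y, z axes, in that order (R = Rz(yaw) Ry(pitch) Rx(roll)).
In Python, from station import * gives the robot as it stands.
- The arm moves only by the shell command python3 -m crank 'ROWS' [FORCE]. ROWS is JSON, one flat list of numbers, 7 for each row, row after row: the gripper command: -1 is shut, 1 is fully open, values between are in proportion, then the shift along the tool's x, y, z in m, then the turn, a rotation vector about the tool's x, y, z in degrees. A call has 1 to 20 rows; each row is the pose to reach, as a shift and turn from the pose commanded when the call began, along the tool's axes at that moment; what a row does not reach only later rows make up. A row lasts 1/8 s, in which the tool goes at most 62.5 mm and 10.7 degrees, less where a joint would pass 70% of its speed; a pose out of reach is approached as far as the arm can. A call with a gripper value outside its range is refused whole. The fingers move at their own pace and stop on an object; FORCE is the grip in N (left out, the last holds). Time passes only in rows, so rows that repeat a pose let the fingers close. It gives the time, the measured TCP pose, the force, the opening and the grip force at its end, in the units of the state.
- read_state(): the state, without advancing time (a new reading comes with each control period).
- read_camera(name): name is "scene" or "side" or "wrist"; returns a dict with "pixels" (400x640x3 uint8, red, green, blue), "fx", "fy", "cx", "cy" (pixels), "R" (3x3) and "t" (3): a world point X has camera coordinates R X + t; the wrist camera has in their place "tool_from_camera" (4x4, takes a point from camera to tool coordinates, whose origin is the TCP and whose axes are the flange's). Camera axes: x right, y down, z forward; pixel columns grow to the right and rows downward; lengths in m; the calibration is good to about 2 mm. A picture is of the moment at which its call begins: read the wrist's pose just before it. There is no depth.
- finish_job(): hands the job in; it is judged then, once.
The state is a dict: "t": time; "joint_positions": joint angles; "qvel": joint speeds; "effort": joint torques, N m; "tool_pos": TCP position; "orientation": TCP orientation; "force": force on the tool from outside, world axes, zero at the start; "moment": the same for the moment, N m; "grip_width": finger opening in m; "finger_force": force on a finger pad.
Only numpy, scipy, OpenCV 4.12 (cv2) and the standard library are available. Lean on these libraries where they do the work, as an engineer would, in place of code of your own. Each camera call takes 0.05 s, during which the arm holds its last target. There are 200 camera calls.

## Task

Take the hinged mosaic board by the wooden bar at its far edge with a light grip of about 30 N, and swing it up slowly and smoothly, so that the fresh tiles do not slip, until it lies at the same angle as the dark steel index arm beside it. The board falls if let go, so finish while still holding it there with the fingers. Leave the index arm, the tape roll, the jar and the hammer where they are.

Things in the scene. Friction and masses are not known exactly. Their poses are not given: they have to be found in the camera images.
- plinth: fixed plywood plinth under the board, 198 x 270 x 38 mm; origin on the table under the hinge line, x points level from the hinge to the bar (away from the robot), y along the hinge line to the index arm's side. It ends 190 mm from the hinge line. A graduated plywood quadrant about 240 mm high stands fixed at y = 176 mm; the index arm turns at y = 158 mm.
- hinge_mid (a point): middle of the board's hinge line, fixed on the plinth, 52 mm above the table; axes as the plinth's, z up.
- board: hinged wooden board, 185 x 260 x 14 mm, 0.5 to 0.75 kg, with a round mosaic on its upper face (tiles up to 14 mm above mid-thickness). Origin at hinge_mid; x from hinge to bar in its plane, z out of the tiled face. Starts flat; the bar end swings up and back towards the robot, at most 77 degrees. The hinge is free: the board falls unless held. The panel ends 190 mm from the hinge.
- bar_mid (a point): middle of the board's bar: a round light-wood dowel 14 mm in diameter, 140 mm long, parallel to the hinge line and 250 mm from it, in the board's mid-plane, centre 60 mm clear of the board's far edge, on two 12 mm wide arms at 60 mm either side of the middle. 52 mm above the table at the start. Axes as the board's.
- index (a joint): angle of the index arm above level, in rad (0 level, it is set somewhere between 0.40 and 0.80); the board is at the mark when its own angle above level equals this. The arm is clamped stiffly and must not be pushed.
- index_tip (a point): outer end of the index arm: a dark steel bar 12 mm wide, 10 mm thick, 250 mm long, with a thicker block 24 mm wide at its outer end, turning about the same hinge line beside the board's +y edge (28 mm from that edge to its centre line). The point lies 250 mm from the hinge line; x points outwards along the arm.
- tape: roll of tape, a brown ring 90 mm in diameter and 45 mm high, lying flat beside the board; origin under its centre. Loose, to be left alone.
- jar: glass jar 66 mm in diameter and 85 mm high, standing beside the board; origin under its centre. Loose, to be left alone.
- hammer: small hammer 200 mm long lying on the table beside the board; origin under its middle, x from handle to head. Loose, to be left alone.

How it is judged:
By the outcome, as a careful person would: the job done as asked, in the order asked, and still so for the second after the job is handed in, while the arm keeps its last pose, push and grip.
It also fails if it takes over 35 s, if anything falls off the work surface, if the arm or the gripper's body presses on something with over 40 N, if the wrist force passes 120 N, or if a joint passes its speed limit or range.

## Working session

There is one attempt and no reset: what is moved stays moved. The work goes in short steps, Python scripts to look and compute and a shell command to move; the robot and the scene stay as the last step left them, time stands still between calls to the robot, and variables do not carry over. Pictures are saved under pics/ and viewed, at most 10 in all, crops included, and the job is handed in when it is done.

```bash
mkdir -p pics; python3 - <<'E'
from station import *
import cv2
s=read_state();print(s)
for n in("scene","side"):
    c=read_camera(n);cv2.imwrite(f"pics/{n}.png",c["pixels"][:,:,::-1]);print(n,{k:c[k] for k in c if k!="pixels"})
E
```

```text
{'t': 0.0, 'joint_positions': array([-1.32097379e+00,  2.38769129e-01, -1.42425811e-02,  1.31918347e+00,
       -1.65401946e-05,  1.57078510e+00]), 'qvel': array([-0.00151229, -0.00016574, -0.00102853,  0.00059488, -0.00126753,
        0.00084151]), 'effort': array([-2.80220229e-04, -5.38782871e+01,  3.46443343e+01,  1.82233856e-02,
       -1.50925433e-05, -2.41185461e-06]), 'tool_pos': array([ 0.12969227, -0.50831291,  0.23068827]), 'orientation': array([-3.14019380e+00,  1.65244683e-05,  2.49833787e-01]), 'force': array([0.30727203, 0.20086526, 0.19020903]), 'moment': array([ 0.0183814 , -0.0079791 ,  0.00879934]), 'finger_force': 0.0, 'grip_width': 0.08560627388049086}
scene {'fx': 418.64537993695706, 'fy': 418.64537993695706, 'cx': 314.5598412463324, 'cy': 196.56639351300905, 'R': array([[ 0.72643819,  0.68705449,  0.01561063],
       [ 0.45744746, -0.46646812, -0.75706626],
       [-0.5128639 ,  0.55710288, -0.65315158]]), 't': array([-0.44635894, -0.17202373,  1.50795076])}
side {'fx': 464.12156394357635, 'fy': 464.12156394357635, 'cx': 319.93958798961927, 'cy': 199.9133589136429, 'R': array([[-0.89168684, -0.4525951 ,  0.00722947],
       [-0.27777455,  0.53451147, -0.79820974],
       [ 0.35740158, -0.71376128, -0.60233624]]), 't': array([0.51538012, 0.17491633, 1.23647835])}
```

View pics/scene.png

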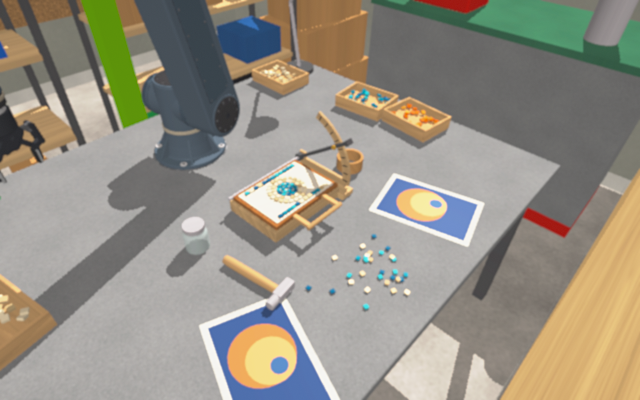

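View pics/side.png

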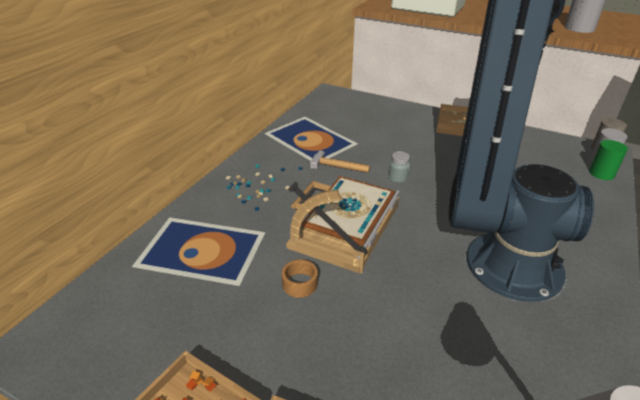

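The scene view shows the board at about (290,190), the bar at about (320,212) and the index arm running from (300,157) to (350,143). In the side view the arm tip is near (293,188) and its pivot near (362,247). I'll zoom in on both.

```bash
python3 - <<'E'
import cv2,numpy as np
a=cv2.imread("pics/scene.png")[105:245,220:380];b=cv2.imread("pics/side.png")[165:305,260:420]
z=lambda i:cv2.resize(i,None,fx=5,fy=4.28*5/4.28*0.857,interpolation=cv2.INTER_CUBIC)
cv2.imwrite("pics/a.png",cv2.resize(a,(640,560),interpolation=cv2.INTER_CUBIC))
cv2.imwrite("pics/b.png",cv2.resize(b,(640,560),interpolation=cv2.INTER_CUBIC))
E
```

```text
(no output)
```

View pics/a.png

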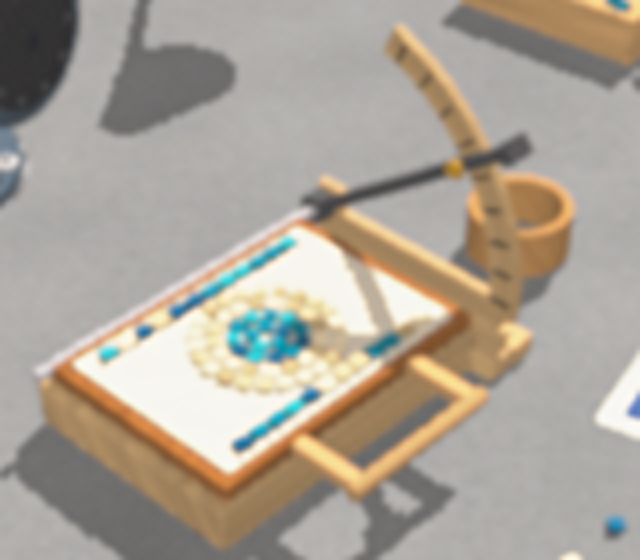

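View pics/b.png

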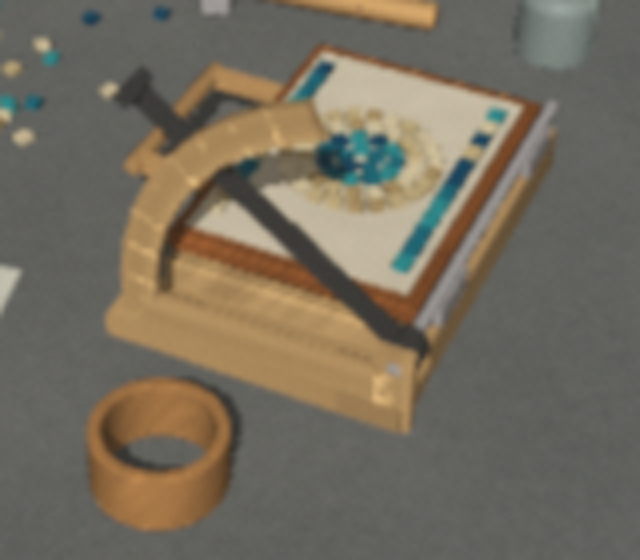

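```bash
cat > h.py <<'E'
from station import *
import numpy as np,cv2
from scipy.optimize import least_squares
C={n:read_camera(n) for n in("scene","side")}
def ray(c,u,v):
    d=np.array([(u-c["cx"])/c["fx"],(v-c["cy"])/c["fy"],1.]); return -c["R"].T@c["t"],c["R"].T@d
def proj(c,X):
    p=c["R"]@X+c["t"]; return np.array([c["fx"]*p[0]/p[2]+c["cx"],c["fy"]*p[1]/p[2]+c["cy"]])
off={"scene":(220,105),"side":(260,165)}
px=lambda n,u,v:np.array([off[n][0]+u/4,off[n][1]+v/4])
def tri(a,b):
    A=[];B=[]
    for n,p in(("scene",a),("side",b)):
        o,d=ray(C[n],*p);d/=np.linalg.norm(d);P=np.eye(3)-np.outer(d,d);A.append(P);B.append(P@o)
    return np.linalg.lstsq(np.vstack(A),np.hstack(B),rcond=None)[0]
def frame(p): # x,y,yaw of hinge_mid
    c,s=np.cos(p[2]),np.sin(p[2]);return np.array([[c,-s,0],[s,c,0],[0,0,1.]]),np.array([p[0],p[1],.052])
E
cat > fit.py <<'E'
from h import *
obs=[("scene",px("scene",230,490),(.19,-.13,.007)),("scene",px("scene",468,318),(.19,.13,.007)),("scene",px("scene",303,222),(.005,.13,.007)),("scene",px("scene",58,368),(.005,-.13,.007)),
("side",px("side",322,46),(.19,-.13,.007)),("side",px("side",540,104),(.005,-.13,.007)),("side",px("side",408,308),(.005,.13,.007)),
("scene",px("scene",358,488),(.25,-.066,0)),("scene",px("scene",485,396),(.25,.066,0)),("side",px("side",215,68),(.25,-.066,0)),("side",px("side",132,165),(.25,.066,0))]
def f(p):
    R,t=frame(p);return np.hstack([proj(C[n],R@np.array(X)+t)-q for n,q,X in obs])
b=tri(px("scene",422,442),px("side",175,117));print("bar tri",b)
r=least_squares(f,[b[0]-.2,b[1]+.1,-.4],loss="soft_l1");print(r.x,np.round(f(r.x).reshape(-1,2),1).tolist())
R,t=frame(r.x);np.save("pose.npy",r.x);print("bar",R@[.25,0,0]+t)
T=tri(px("scene",526,147),px("side",133,84));l=R.T@(T-t);print("tip",T,l,np.arctan2(l[2],l[0]))
for n,p0,p1 in(("scene",(318,207),(528,147)),("side",(412,347),(130,82))):
    c=C[n];im=c["pixels"].astype(int);m=(im.max(2)<85)
    L=[]
    p0=px(n,*p0);p1=px(n,*p1);d=(p1-p0)/np.linalg.norm(p1-p0);Ln=np.linalg.norm(p1-p0)
    for v,u in np.argwhere(m):
        w=np.array([u,v])-p0;s=w@d
        if .1*Ln<s<.8*Ln and abs(w[0]*d[1]-w[1]*d[0])<3.5:
            o,e=ray(c,u,v);o=R.T@(o-t);e=R.T@e;k=(.158-o[1])/e[1];X=o+k*e;L.append((X[0],X[2]))
    L=np.array(L,np.float32);vx,vz,x0,z0=cv2.fitLine(L,cv2.DIST_HUBER,0,.01,.01).ravel()
    print(n,len(L),"slope",np.arctan(vz/vx),"centre",x0,z0,"via hinge",np.arctan2(z0,x0))
E
python3 fit.py
```

```text
bar tri [0.6161235  0.03857801 0.05145368]
[0.36786262 0.03433002 0.01321153] [[-1.1, -0.3], [1.5, -1.1], [-0.4, -1.7], [-1.7, -0.7], [-1.9, -1.1], [-0.6, -0.1], [0.1, 0.9], [-0.7, 0.7], [-1.3, 0.3], [-1.2, 0.7], [-1.0, -0.4]]
bar [0.6178408  0.03763281 0.052     ]
tip [0.56151777 0.19743677 0.19920706] [0.19579308 0.1605341  0.14720706] 0.6446841667182472
scene 46 slope 0.6363253 centre 0.09515279 0.07205322 via hinge 0.6481168
side 287 slope 0.6321286 centre 0.07348225 0.060780272 via hinge 0.6910734
```

The index arm measures about 0.64 rad and the bar middle is at about (0.617, 0.038, 0.052). Next I move above the bar and look with the wrist camera.

```bash
python3 -m crank '[0.3,0.012,-0.008,0,0,0,-1.5, 0.3,0.042,-0.029,0,0,0,-5.3, 0.3,0.085,-0.057,0,0,0,-10.7, 0.3,0.134,-0.09,0,0,0,-16.8, 0.3,0.182,-0.123,0,0,0,-22.9, 0.3,0.231,-0.155,0,0,0,-29, 0.3,0.279,-0.188,0,0,0,-35.1, 0.3,0.328,-0.221,0,0,0,-41.3, 0.3,0.376,-0.253,0,0,0,-47.4, 0.3,0.425,-0.286,0,0,0,-53.5, 0.3,0.473,-0.319,0,0,0,-59.6, 0.3,0.522,-0.351,0,0,0,-65.7, 0.3,0.565,-0.38,0,0,0,-71.1, 0.3,0.595,-0.4,0,0,0,-74.9, 0.3,0.607,-0.4085,0.01,0,0,-76.4, 0.3,0.607,-0.4085,0.01,0,0,-76.4, 0.3,0.607,-0.4085,0.01,0,0,-76.4]' 30
python3 - <<'E'
from station import *
import cv2,numpy as np
s=read_state();c=read_camera("wrist");cv2.imwrite("pics/w.png",c["pixels"][:,:,::-1])
print(s["tool_pos"],s["orientation"],s["joint_positions"],s["grip_width"]);print({k:c[k] for k in c if k!="pixels"})
np.savez("w.npz",p=s["tool_pos"],o=s["orientation"],T=c["tool_from_camera"],k=[c["fx"],c["fy"],c["cx"],c["cy"]])
E
```

```text
t: 2.33
tool_pos: [0.616, 0.0364, 0.2214]
orientation: [-3.141, 0.0, 1.582]
force: [0.3, -1.1, -0.3]
grip_width: 0.0553
finger_force: 0.0
[0.61596269 0.03641603 0.22137003] [-3.14075887e+00  1.39896261e-04  1.58185783e+00] [ 5.91013422e-02  4.02504874e-01  2.01044347e-01  1.37017534e+00
 -9.96952657e-05  1.61883626e+00] 0.05534922121969706
{'fx': 333.62421182232947, 'fy': 333.62421182232947, 'cx': 314.49699144290327, 'cy': 194.83359652340062, 'tool_from_camera': array([[ 3.30129697e-04, -9.57180491e-01, -2.89491621e-01,
         7.42024732e-02],
       [ 9.99999942e-01,  3.40858141e-04,  1.33576042e-05,
         1.46628015e-04],
       [ 8.58899377e-05, -2.89491608e-01,  9.57180548e-01,
        -1.43489201e-01],
       [ 0.00000000e+00,  0.00000000e+00,  0.00000000e+00,
         1.00000000e+00]])}
```

View pics/w.png

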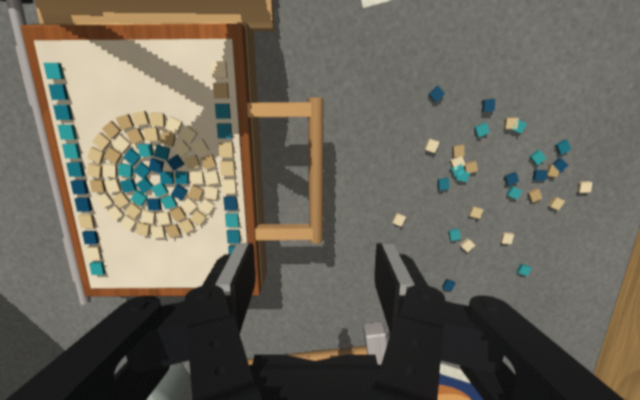

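The wrist view shows the bar between (316,98) and (316,242), with its arms at rows about 108 and 232. The fingers are clear of the board.

```bash
python3 - <<'E'
import numpy as np
from scipy.spatial.transform import Rotation as Ro
w=np.load("w.npz");R=Ro.from_euler("xyz",w["o"]).as_matrix();T=w["T"];k=w["k"]
def g(u,v,z):
    d=R@T[:3,:3]@[(u-k[2])/k[0],(v-k[3])/k[1],1];o=w["p"]+R@T[:3,3];return o+d*(z-o[2])/d[2]
for p in((316,98),(316,242),(316,109),(316,233)):print(p,g(*p,.052))
for p in((245,24),(259,294),(24,28),(86,292)):print(p,g(*p,.059))
E
```

```text
(316, 98) [0.61651422 0.10709851 0.052     ]
(316, 242) [ 0.61831135 -0.03444171  0.052     ]
(316, 109) [0.61663614 0.09749647 0.052     ]
(316, 233) [ 0.61818479 -0.02447344  0.052     ]
(245, 24) [0.55685445 0.16545157 0.059     ]
(259, 294) [ 0.55900863 -0.09164426  0.059     ]
(24, 28) [0.37269972 0.16037177 0.059     ]
(86, 292) [ 0.37723403 -0.09141161  0.059     ]
```

```bash
python3 -m crank '[0.3,0,0.001,0.012,0,0,0, 0.3,0,0.0015,0.04,0,0,0, 0.3,0,0.0015,0.075,0,0,0, 0.3,0,0.0015,0.11,0,0,0, 0.3,0,0.0015,0.145,0,0,0, 0.3,0,0.0015,0.172,0,0,0, 0.3,0,0.0015,0.185,0,0,0, 0.3,0,0.0015,0.188,0,0,0, 0.3,0,0.0015,0.188,0,0,0, -1,0,0.0015,0.188,0,0,0, -1,0,0.0015,0.188,0,0,0, -1,0,0.0015,0.188,0,0,0, -1,0,0.0015,0.188,0,0,0, -1,0,0.0015,0.188,0,0,0, -1,0,0.0015,0.188,0,0,0, -1,0,0.0015,0.188,0,0,0, -1,0,0.0015,0.188,0,0,0]' 30; cat > st.py <<'E'
from station import *
import numpy as np
s=read_state()
for k in("t","tool_pos","orientation","force","moment","joint_positions","grip_width","finger_force"):print(k,np.round(s[k],4))
E
python3 st.py
```

```text
t: 4.5
tool_pos: [0.6167, 0.0373, 0.0338]
orientation: [-3.139, -0.0, 1.583]
force: [-8.0, -0.2, 8.1]
grip_width: 0.0129
finger_force: 29.7
t 4.5
tool_pos [0.6167 0.0373 0.0338]
orientation [-3.1391e+00 -1.0000e-04  1.5834e+00]
force [-8.0318 -0.2401  8.1463]
moment [-0.0158  1.4313  0.0735]
joint_positions [ 6.0300e-02  5.1880e-01 -1.0980e-01  9.4470e-01  2.0000e-04  1.6184e+00]
grip_width 0.0129
finger_force 29.6966
```

```bash
python3 - <<'E'
import numpy as np
def t(A,e=0):
    for a in A:
        c,s=np.cos(np.radians(a)),np.sin(np.radians(a));print("-1,0,%.4f,%.4f,%.2f,0,0,"%(.25*(c-1)+.019*s,-.25*s+.019*(c-1),-a),end=" ")
    print()
t([.05,.2,.45,.8,1.2,1.7,2.3,3,3.7,4.4,5.1,5.8,6.5,7.2,7.9,8.6,9.3,10,10.7,11.4]);t(np.arange(1,21)*.7)
E
```

```text
-1,0,0.0000,-0.0002,-0.05,0,0, -1,0,0.0001,-0.0009,-0.20,0,0, -1,0,0.0001,-0.0020,-0.45,0,0, -1,0,0.0002,-0.0035,-0.80,0,0, -1,0,0.0003,-0.0052,-1.20,0,0, -1,0,0.0005,-0.0074,-1.70,0,0, -1,0,0.0006,-0.0100,-2.30,0,0, -1,0,0.0007,-0.0131,-3.00,0,0, -1,0,0.0007,-0.0162,-3.70,0,0, -1,0,0.0007,-0.0192,-4.40,0,0, -1,0,0.0007,-0.0223,-5.10,0,0, -1,0,0.0006,-0.0254,-5.80,0,0, -1,0,0.0005,-0.0284,-6.50,0,0, -1,0,0.0004,-0.0315,-7.20,0,0, -1,0,0.0002,-0.0345,-7.90,0,0, -1,0,0.0000,-0.0376,-8.60,0,0, -1,0,-0.0002,-0.0407,-9.30,0,0, -1,0,-0.0005,-0.0437,-10.00,0,0, -1,0,-0.0008,-0.0467,-10.70,0,0, -1,0,-0.0012,-0.0498,-11.40,0,0, 
-1,0,0.0002,-0.0031,-0.70,0,0, -1,0,0.0004,-0.0061,-1.40,0,0, -1,0,0.0005,-0.0092,-2.10,0,0, -1,0,0.0006,-0.0122,-2.80,0,0, -1,0,0.0007,-0.0153,-3.50,0,0, -1,0,0.0007,-0.0184,-4.20,0,0, -1,0,0.0007,-0.0214,-4.90,0,0, -1,0,0.0007,-0.0245,-5.60,0,0, -1,0,0.0006,-0.0275,-6.30,0,0, -1,0,0.0005,-0.0306,-7.00,0,0, -1,0,0.0003,-0.0337,-7.70,0,0, -1,0,0.0001,-0.0367,-8.40,0,0, -1,0,-0.0001,-0.0398,-9.10,0,0, -1,0,-0.0004,-0.0428,-9.80,0,0, -1,0,-0.0007,-0.0459,-10.50,0,0, -1,0,-0.0011,-0.0489,-11.20,0,0, -1,0,-0.0015,-0.0520,-11.90,0,0, -1,0,-0.0019,-0.0550,-12.60,0,0, -1,0,-0.0023,-0.0580,-13.30,0,0, -1,0,-0.0028,-0.0610,-14.00,0,0,
```

```bash
python3 -m crank '[-1,0,-0.0001,-0.0002,-0.05,0,0, -1,0,-0.0002,-0.0009,-0.2,0,0, -1,0,-0.0003,-0.002,-0.45,0,0, -1,0,-0.0004,-0.0035,-0.8,0,0, -1,0,-0.0004,-0.0052,-1.2,0,0, -1,0,-0.0003,-0.0074,-1.7,0,0, -1,0,-0.0002,-0.01,-2.3,0,0, -1,0,-0.0001,-0.0131,-3,0,0, -1,0,-0.0001,-0.0162,-3.7,0,0, -1,0,-0.0001,-0.0192,-4.4,0,0, -1,0,-0.0001,-0.0223,-5.1,0,0, -1,0,-0.0002,-0.0254,-5.8,0,0, -1,0,-0.0003,-0.0284,-6.5,0,0, -1,0,-0.0004,-0.0315,-7.2,0,0, -1,0,-0.0006,-0.0345,-7.9,0,0, -1,0,-0.0008,-0.0376,-8.6,0,0, -1,0,-0.001,-0.0407,-9.3,0,0, -1,0,-0.0013,-0.0437,-10,0,0, -1,0,-0.0016,-0.0467,-10.7,0,0, -1,0,-0.002,-0.0498,-11.4,0,0]' 30; python3 st.py
```

```text
t: 7.0
tool_pos: [0.6156, 0.0372, 0.0828]
orientation: [2.944, -0.0, 1.583]
force: [-5.4, 0.4, -3.7]
grip_width: 0.013
finger_force: 29.3
t 7.0
tool_pos [0.6156 0.0372 0.0828]
orientation [ 2.9436e+00 -1.0000e-04  1.5833e+00]
force [-5.3961  0.4122 -3.672 ]
moment [0.0621 1.2553 0.0493]
joint_positions [ 0.0655  0.3469 -0.2846  0.7416 -0.0103  1.6228]
grip_width 0.013
finger_force 29.3059
```

```bash
python3 -m crank '[-1,0,0.0002,-0.0031,-0.7,0,0, -1,0,0.0004,-0.0061,-1.4,0,0, -1,0,0.0005,-0.0092,-2.1,0,0, -1,0,0.0006,-0.0122,-2.8,0,0, -1,0,0.0007,-0.0153,-3.5,0,0, -1,0,0.0007,-0.0184,-4.2,0,0, -1,0,0.0007,-0.0214,-4.9,0,0, -1,0,0.0007,-0.0245,-5.6,0,0, -1,0,0.0006,-0.0275,-6.3,0,0, -1,0,0.0005,-0.0306,-7,0,0, -1,0,0.0003,-0.0337,-7.7,0,0, -1,0,0.0001,-0.0367,-8.4,0,0, -1,0,-0.0001,-0.0398,-9.1,0,0, -1,0,-0.0004,-0.0428,-9.8,0,0, -1,0,-0.0007,-0.0459,-10.5,0,0, -1,0,-0.0011,-0.0489,-11.2,0,0, -1,0,-0.0015,-0.052,-11.9,0,0, -1,0,-0.0019,-0.055,-12.6,0,0, -1,0,-0.0023,-0.058,-13.3,0,0, -1,0,-0.0028,-0.061,-14,0,0]' 30; python3 st.py; python3 - <<'E'
import numpy as np
for a in [.7,1.4,2.1,2.8,3.5,4.2,4.9,5.6,6.3,7,7.6,8.2,8.7,9.1,9.4,9.6,9.75,9.8]:
        c,s=np.cos(np.radians(a)),np.sin(np.radians(a));print("-1,0,%.4f,%.4f,%.2f,0,0,"%(.25*(c-1)+.019*s,-.25*s+.019*(c-1),-a),end=" ")
E
```

```text
t: 9.5
tool_pos: [0.6008, 0.0369, 0.142]
orientation: [2.699, 0.0, 1.583]
force: [-4.3, -1.4, -5.5]
grip_width: 0.0125
finger_force: 29.3
t 9.5
tool_pos [0.6008 0.0369 0.142 ]
orientation [2.699  0.     1.5832]
force [-4.3343 -1.3847 -5.4828]
moment [-0.077   1.7277  0.0623]
joint_positions [ 0.0751  0.1387 -0.5036  0.4867 -0.0269  1.6274]
grip_width 0.0125
finger_force 29.3324
-1,0,0.0002,-0.0031,-0.70,0,0, -1,0,0.0004,-0.0061,-1.40,0,0, -1,0,0.0005,-0.0092,-2.10,0,0, -1,0,0.0006,-0.0122,-2.80,0,0, -1,0,0.0007,-0.0153,-3.50,0,0, -1,0,0.0007,-0.0184,-4.20,0,0, -1,0,0.0007,-0.0214,-4.90,0,0, -1,0,0.0007,-0.0245,-5.60,0,0, -1,0,0.0006,-0.0275,-6.30,0,0, -1,0,0.0005,-0.0306,-7.00,0,0, -1,0,0.0003,-0.0332,-7.60,0,0, -1,0,0.0002,-0.0359,-8.20,0,0, -1,0,-0.0000,-0.0380,-8.70,0,0, -1,0,-0.0001,-0.0398,-9.10,0,0, -1,0,-0.0003,-0.0411,-9.40,0,0, -1,0,-0.0003,-0.0420,-9.60,0,0, -1,0,-0.0004,-0.0426,-9.75,0,0, -1,0,-0.0004,-0.0428,-9.80,0,0,
```

To 35.2°, then I'll stop and compare the two angles by camera.

```bash
python3 -m crank '[-1,0,0.0002,-0.0031,-0.7,0,0, -1,0,0.0004,-0.0061,-1.4,0,0, -1,0,0.0005,-0.0092,-2.1,0,0, -1,0,0.0006,-0.0122,-2.8,0,0, -1,0,0.0007,-0.0153,-3.5,0,0, -1,0,0.0007,-0.0184,-4.2,0,0, -1,0,0.0007,-0.0214,-4.9,0,0, -1,0,0.0007,-0.0245,-5.6,0,0, -1,0,0.0006,-0.0275,-6.3,0,0, -1,0,0.0005,-0.0306,-7,0,0, -1,0,0.0003,-0.0332,-7.6,0,0, -1,0,0.0002,-0.0359,-8.2,0,0, -1,0,0,-0.038,-8.7,0,0, -1,0,-0.0001,-0.0398,-9.1,0,0, -1,0,-0.0003,-0.0411,-9.4,0,0, -1,0,-0.0003,-0.042,-9.6,0,0, -1,0,-0.0004,-0.0426,-9.75,0,0, -1,0,-0.0004,-0.0428,-9.8,0,0]' 30; python3 st.py; python3 - <<'E'
from station import *
import cv2,numpy as np
s=read_state();a=np.pi-s["orientation"][0];p=s["tool_pos"];x=p[0]-.019*np.sin(a)-.3665;z=p[2]+.019*np.cos(a)-.052
print("bar polar",np.hypot(x,z),np.arctan2(z,x),"tilt",a)
A=read_camera("scene")["pixels"][90:240,225:385,::-1];B=read_camera("side")["pixels"][150:300,265:425,::-1]
cv2.imwrite("pics/ab.png",cv2.resize(np.hstack([A,B]),(800,375),interpolation=cv2.INTER_CUBIC))
w=read_camera("wrist");cv2.imwrite("pics/w2.png",w["pixels"][:,:,::-1])
E
```

```text
t: 11.75
tool_pos: [0.5822, 0.0366, 0.1803]
orientation: [2.528, 0.0, 1.583]
force: [-5.5, -2.0, -6.0]
grip_width: 0.0128
finger_force: 29.4
t 11.75
tool_pos [0.5822 0.0366 0.1803]
orientation [2.5283e+00 2.0000e-04 1.5829e+00]
force [-5.4882 -2.0455 -6.0405]
moment [-0.2426  2.0101 -0.1126]
joint_positions [ 0.0848 -0.0025 -0.6611  0.3001 -0.042   1.6301]
grip_width 0.0128
finger_force 29.3669
bar polar 0.2502411982181367 0.6124912718081735 tilt 0.613311948665753
```

View pics/ab.png

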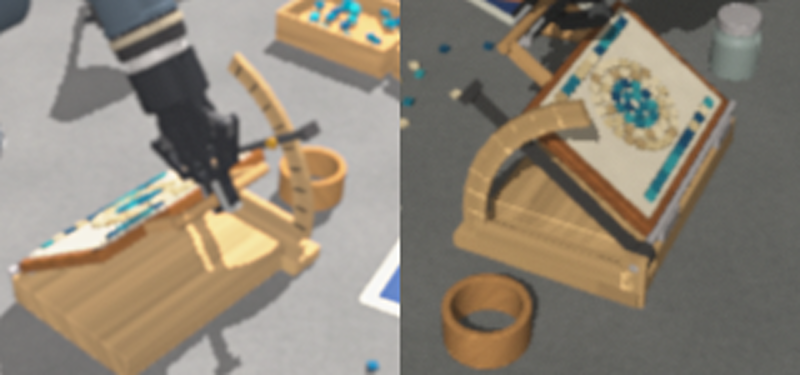

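View pics/w2.png

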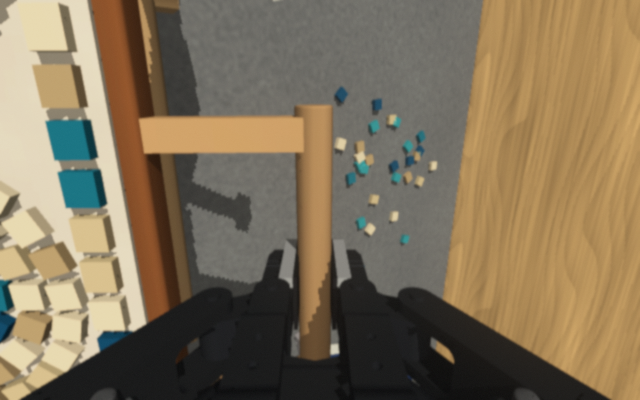

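The tiles are undisturbed and the dowel is centred in the pads, with the board at 0.6125 rad. I'll refine the index angle against the known board angle from the same images.

```bash
cat > idx.py <<'E'
from h import *
R,t=frame([.3666,.0336,.013])
def plane(c,u,v,y):
    o,e=ray(c,u,v);o=R.T@(o-t);e=R.T@e;X=o+(y-o[1])/e[1]*e;return X[0],X[2]
def fit(c,P,y):
    P=np.array(P,np.float32)
    for _ in range(3): # drop outliers
        a=cv2.fitLine(P,cv2.DIST_HUBER,0,.01,.01).ravel();r=np.abs((P-a[2:])@[-a[1],a[0]]);P=P[r<max(.4,2*np.median(r))]
    e=[plane(c,*(a[2:]+k*a[:2]),y) for k in(-20,20)];d=np.subtract(e[0],e[1]);d*=np.sign(d[0])
    m=np.mean(e,0);return len(P),round(float(np.arctan2(d[1],d[0])),4),"perp mm",np.round(1e3*(m[1]*d[0]-m[0]*d[1])/np.hypot(*d),1)
for n in C:
    c=C[n];g=cv2.cvtColor(c["pixels"],cv2.COLOR_RGB2GRAY).astype(np.float32)
    ends=[proj(c,R@np.array([r*np.cos(.64),.158,r*np.sin(.64)])+t) for r in(.03,.225)]
    d=ends[1]-ends[0];L=np.linalg.norm(d);d/=L;nn=np.array([-d[1],d[0]])
    up=[];lo=[];ce=[];off=np.arange(-7,7.01,.1)
    for s in np.arange(0,L,.5):
        q=ends[0]+s*d+off[:,None]*nn;v=cv2.remap(g,q[:,:1].astype(np.float32),q[:,1:].astype(np.float32),cv2.INTER_LINEAR).ravel()
        dv=np.gradient(v);k0=np.argmin(np.where(np.abs(off)<2.5,v,999))
        if v[k0]>80: continue
        lo_=[k for k in range(k0,-1,-1) if v[k]>95];hi_=[k for k in range(k0,len(v)) if v[k]>95]
        if lo_ and hi_ and hi_[0]-lo_[0]<70: lo.append(q[lo_[0]]);up.append(q[hi_[0]]);ce.append((q[lo_[0]]+q[hi_[0]])/2)
    for nm,P in(("e1",lo),("e2",up),("mid",ce)):
        print(n,"arm",nm,len(P),fit(c,P,.158) if len(P)>8 else "")
c=C["side"];im=c["pixels"];
hsv=cv2.cvtColor(im,cv2.COLOR_RGB2HSV);P=[]
g=im[:,:,2].astype(float)  # blue: canvas bright, brown dark
for u in range(330,358):
    e0=proj(c,R@(np.array([.1*np.cos(.6125)-.007*np.sin(.6125),.125,.1*np.sin(.6125)+.007*np.cos(.6125)]))+t)
    e1=proj(c,R@(np.array([.02*np.cos(.6125)-.007*np.sin(.6125),.125,.02*np.sin(.6125)+.007*np.cos(.6125)]))+t)
    v0=e0[1]+(u-e0[0])*(e1-e0)[1]/(e1-e0)[0];r=np.arange(int(v0)-10,int(v0)+8);dv=-np.diff(g[r,u]);k=int(np.argmax(dv))
    if 0<k<len(dv)-1 and dv[k]>25:
        a,b,cc=dv[k-1:k+2];P.append((u,r[k]+.5+.5*(a-cc)/(a-2*b+cc)))
print("board edge",len(P),fit(c,P,.120))
E
python3 idx.py
```

```text
scene arm e1 22 (21, 0.6342, 'perp mm', np.float64(4.6))
scene arm e2 22 (22, 0.612, 'perp mm', np.float64(2.3))
scene arm mid 22 (21, 0.6245, 'perp mm', np.float64(3.2))
side arm e1 84 (82, 0.6179, 'perp mm', np.float64(-5.4))
side arm e2 84 (82, 0.6425, 'perp mm', np.float64(13.3))
side arm mid 84 (82, 0.629, 'perp mm', np.float64(4.0))
board edge 27 (26, 0.6018, 'perp mm', np.float64(12.4))
```

The arm centreline reads 0.629 and the board edge 0.602 against its known value of about 0.611. Corrected, the index is about 0.638, so I need about 1.65° more.

```bash
python3 -m crank '[-1,0,0,-0.0004,-0.1,0,0, -1,0,0.0001,-0.0015,-0.35,0,0, -1,0,0.0002,-0.0031,-0.7,0,0, -1,0,0.0003,-0.0046,-1.05,0,0, -1,0,0.0004,-0.0059,-1.35,0,0, -1,0,0.0004,-0.0068,-1.55,0,0, -1,0,0.0004,-0.0071,-1.63,0,0, -1,0,0.0004,-0.0072,-1.65,0,0, -1,0,0.0004,-0.0072,-1.65,0,0, -1,0,0.0004,-0.0072,-1.65,0,0, -1,0,0.0004,-0.0072,-1.65,0,0]' 30; sed -i 's/\.6125/.640/g' idx.py; python3 idx.py | tail -2; python3 - <<'E'
from station import *
import numpy as np
s=read_state();a=np.pi-s["orientation"][0];p=s["tool_pos"];x=p[0]-.019*np.sin(a)-.3665;z=p[2]+.019*np.cos(a)-.052
print("bar polar",np.hypot(x,z),np.arctan2(z,x),"tilt",a,s["t"],s["qvel"].round(4))
E
```

```text
t: 13.38
tool_pos: [0.5785, 0.0365, 0.1864]
orientation: [2.5, 0.0, 1.583]
force: [-6.1, -2.1, -6.9]
grip_width: 0.0128
finger_force: 29.4
side arm mid 85 (82, 0.6291, 'perp mm', np.float64(4.0))
board edge 26 (26, 0.6263, 'perp mm', np.float64(12.6))
bar polar 0.25025167864521225 0.6410165357786434 tilt 0.6420637158389018 13.475 [-0.001   0.0002 -0.      0.0015  0.0009  0.0014]
```

```bash
python3 -c "
from station import *
print(finish_job())"
```

```text
the job is handed in; nothing more can be done
None
```

The job is handed in: the board is held in the fingers at about 0.64 rad with a grip of about 29 N, and its measured angle matches the index arm's to within about 0.003 rad.

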